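# Square two plates in the corner jig for match-drilling

### The job

Get these two plates ready to be drilled together: first push the dark steel plate that lies askew in the blue jig tight against both fences of its corner. Then take the brass plate from the sloping stand, lay it on the steel plate and push it tight against both fences too, so that the edges of the two lie flush. Leave the small red bottle standing.

Things in the scene. Friction and masses are not known exactly. Their poses are not given: they have to be found in the camera images.
- jig: fixed corner jig: blue base 180 x 130 mm (x, y), 12 mm thick, with aluminium fences 16 mm thick that rise 30 mm above the base. Origin: centre of the underside; z up, x towards the end fence, y towards the side fence. It stands with x away from the robot, turned by up to 0.25 rad, left or right of the stand
- end_fence (a point): middle of the foot of the end fence's inner face: jig x = 72, y = 17, z = 12 mm. The fence spans jig y = -12 to 46 mm; its face looks to jig -x
- side_fence (a point): middle of the gap in the side fence, on the plane of its inner face: jig x = 12, y = 48, z = 12 mm. The fence is two blocks, at jig x = -53 to -18 mm and 42 to 72 mm, with a 60 mm gap between them, open down to the base, in which a finger fits; its face looks to jig -y
- home_low (a point): where the centre of the steel plate's underside is when the plate is tight against both fences: on the base's top, jig x = 12, y = 18, z = 12 mm; axes as the jig's
- home_high (a point): the same for the brass plate lying on the steel plate: 12 mm above home_low; axes as the jig's
- steel_plate: dark steel plate 120 x 60 x 12 mm (x, y, z), about 0.6 kg, four small holes marked in its top; origin: centre of its underside. At the start it lies flat on the jig's base, its centre 10 to 24 mm short of home from each fence and turned by up to 0.15 rad; its long side goes along the side fence
- brass_plate: brass plate of the same shape, 120 x 60 x 12 mm, about 0.55 kg, four small holes marked in its top; origin: centre of its underside; z out of its top face. At the start it lies on the stand, sloping 35 degrees, its x axis up the slope, towards the robot's right; it is symmetric, so either end may go to the end fence
- stand: fixed sloping stand: grey foot 150 x 80 mm, dark bed 150 x 44 mm that rises at 35 degrees along stand +x, towards the robot's right, to 0.13 m, with a lip at its low end that is lower than the plate's top. The bed is narrower than the plate: the plate's long sides overhang it by about 8 mm each and are free to be grasped. Origin: centre of the underside; turned by up to 0.28 rad
- thread_lock: small red plastic bottle with a black cap, 31 mm wide, 79 mm high, standing loose on the bench behind the yellow case; origin: centre of its underside, z along the bottle. To be left standing
Not all that is in view belongs to the job. Of the things like the thread_lock, leave any that is pink or turquoise; of the rest the smaller one is meant.

How it is judged:
On the way:
1. the steel plate lies flat and tight against both fences before the brass plate is brought (within 2.5 mm and 2 degrees; plates more than 0.1 m apart) (x of steel_plate in the frame of home_low between -0.0025 and 0.0025 m and y of steel_plate in the frame of home_low between -0.0025 and 0.0025 m and z of steel_plate in the frame of home_low between -0.003 and 0.003 m and angle between the x axis of steel_plate and the x axis of jig, either way round below 0.035 rad and angle between steel_plate's own z axis and vertical below 0.05 rad and distance between steel_plate and brass_plate above 0.1 m), for 0.2 s.
At the end, for the whole second after the job is handed in: The steel plate lies on the jig's base and the brass plate on the steel plate, both flat and at rest, each within 2.5 mm of its place tight against both fences (home_low, home_high; 3 mm in height) and parallel to the fences within 2 degrees; the red bottle stands upright (x of steel_plate in the frame of home_low between -0.0025 and 0.0025 m and y of steel_plate in the frame of home_low between -0.0025 and 0.0025 m and z of steel_plate in the frame of home_low between -0.003 and 0.003 m and angle between the x axis of each of steel_plate, brass_plate and the x axis of jig, either way round below 0.035 rad and angle between each of steel_plate, brass_plate's own z axis and vertical below 0.05 rad and x of brass_plate in the frame of home_high between -0.0025 and 0.0025 m and y of brass_plate in the frame of home_high between -0.0025 and 0.0025 m and z of brass_plate in the frame of home_high between -0.003 and 0.003 m and linear speed of each of steel_plate, brass_plate below 0.01 m/s and angle between thread_lock's own z axis and vertical below 0.3 rad); the robot touches nothing.
It fails at once if the small red bottle is knocked over (angle between thread_lock's own z axis and vertical above 0.5 rad).
It also fails if it takes over 70 s, if anything falls off the work surface, if the arm or the gripper's body presses on something with over 40 N, if the wrist force passes 120 N, or if a joint passes its speed limit or range.

### The arm

A 6-joint arm with a two-finger parallel gripper is mounted at the origin on the work surface; the furniture and walls round the work are solid. World frame = base frame: x ahead of the robot, y to its left, z up, the work surface at z = 0. Lengths are in m, angles in rad, forces in N, time in s.
With the tool pointing down it reaches from about 0.25 to 0.725 m from the base axis. Payload 4 kg.
Tool frame: the origin (TCP) lies midway between the tips of the shut fingers; the grasp point (between the pads) lies 19 mm behind it; z points along the fingers, y is the line along which they close (so a half turn about z gives the same grasp; the last joint's range is limited). The gripper opens to 85 mm and grips with 20 to 120 N. Pads are 22 mm wide; open, the fingers measure 114 mm over their backs; the gripper's body (76 mm by 85 mm) begins 54 mm behind the grasp point. The pads swing forward as they close: fully open they stand 13 mm farther back than shut.
Start: joints at [0, 0.241, 0.005, 1.335, 0, 1.571], TCP at [0.5, -0, 0.231] pointing down, gripper open.
Joint ranges: [-2.72, 2.72], [-1.05, 1.87], [-1.09, 1.28], [-1.99, 2.15], [-1.42, 1.44], [-3.14, 3.14]. Speed limits (rad/s): [2.79, 2.79, 3.14, 3.14, 3.14, 3.14].

### API

Orientations are given as a unit quaternion [x, y, z, w].
In Python, from workcell import monitor, vision, job gives the robot as it stands.
- The arm moves only by the tool move_arm, never from a script. Its argument "moves" is a list that holds one entry, the list of rows, each a list of 5 numbers: the shift along the world's x, y, z in m, then the turn about the world's z in degrees, then the opening in per cent of the stroke, from 0 (shut) to 100 (fully open). In form: [[[x, y, z, turn, gripper], ...]]. A call has 1 to 5 rows; each row is the pose to reach, as a shift and turn from the pose commanded when the call began; what a row does not reach only later rows make up. A row lasts 1/8 s, in which the tool goes at most 62.5 mm and 10.7 degrees, less where a joint would pass 70% of its speed; a pose out of reach is approached as far as the arm can. A call with a gripper value outside its range is refused whole. The fingers move at their own pace and stop on an object; the grip force is fixed at half the most. Time passes only in rows, so rows that repeat a pose let the fingers close. It gives the time, the measured TCP pose, the force, the opening and the grip force at its end, in the units of the state.
- monitor.get_obs(): the state, without advancing time (a new reading comes with each control period).
- vision.camera(name): name is "scene" or "side" or "wrist"; returns a dict with "color" (384x512x3 uint8, red, green, blue), "camera_matrix" (3x3 intrinsics, pixels), "k1" (the pictures are not rectified: a ray, as slopes to the right and down, at radius r is drawn at 1 + k1 r^2 times it, then the intrinsics apply), "eye" and "attitude" of the camera in the world; the wrist camera has in their place "hand_eye" (4x4, takes a point from camera to tool coordinates, whose origin is the TCP and whose axes are the flange's). Camera axes: x right, y up, looking along -z (the intrinsics and any distortion apply to the point x, -y, -z); pixel columns grow to the right and rows downward; lengths in m; the calibration is good to about 2 mm. A picture is of the moment at which its call begins: read the wrist's pose just before it. There is no depth.
- job.job_done(): hands the job in; it is judged then, once.
The state is a dict: "clock": time; "joint_pos": joint angles; "joint_vel": joint speeds; "tau": joint torques, N m; "eef_pos": TCP position; "tool_rot": TCP orientation; "ft_force": force on the tool from outside, world axes, zero at the start; "ft_torque": the same for the moment, N m; "grip_width": finger opening in m; "grasp_force": force on a finger pad.
Only numpy, scipy, OpenCV 4.12 (cv2) and the standard library are available. Lean on these libraries where they do the work, as an engineer would, in place of code of your own. Each camera call takes 0.05 s, during which the arm holds its last target. There are 200 camera calls.

## Working session

There is one attempt and no reset: what is moved stays moved. The work goes in short steps, Python scripts to look and compute and a tool call to move; the robot and the scene stay as the last step left them, time stands still between calls to the robot, and variables do not carry over. Pictures are saved under pics/ and viewed, at most 10 in all, crops included, and the job is handed in when it is done.

Besides the shell and the picture viewer there is one more tool, called as name([rows], argument=value, ...), one row to a line, values as JSON. move_arm: Moves the arm, as the interface text tells. Its arguments: {"type":"object","properties":{"moves":{"type":"array","items":{"type":"array","items":{"type":"array","items":{"type":"number"}}}}},"required":["moves"]}

```bash
ls; mkdir -p pics
cat > h.py <<'E'
import numpy as np, cv2
from scipy.spatial.transform import Rotation as R
from workcell import monitor, vision, job
def snap(n,f=None):
    o=monitor.get_obs(); c=vision.camera(n)
    if f: cv2.imwrite('pics/'+f,c['color'][:,:,::-1])
    if 'hand_eye' in c:
        T=np.eye(4);T[:3,:3]=R.from_quat(o['tool_rot']).as_matrix();T[:3,3]=o['eef_pos']
        T=T@np.array(c['hand_eye']); c['E']=T[:3,3];c['A']=T[:3,:3]
    else:
        c['E']=np.array(c['eye']); a=np.array(c['attitude'],float)
        c['A']=a if a.shape==(3,3) else R.from_quat(a).as_matrix()
    return c
def rays(c,uv):
    uv=np.array(uv,float).reshape(-1,1,2)
    p=cv2.undistortPoints(uv,np.array(c['camera_matrix'],float),np.array([c['k1'],0,0,0.]))[:,0]
    return np.c_[p[:,0],-p[:,1],-np.ones(len(p))]@c['A'].T
def onz(c,uv,z):
    d=rays(c,uv); return c['E']+d*((z-c['E'][2])/d[:,2])[:,None]
E
python3 - <<'E'
from h import *
a=snap('scene','a.png');b=snap('side','b.png');w=snap('wrist','c.png')
for c in (a,b,w): print(c['E'],c['A'][:,2],c['camera_matrix'][0][0],c['k1'])
E
python3 -c "
import cv2,numpy as np
" ; ls pics
```

```text
pics
[-0.02992606  0.8237769   0.70893102] [-0.43302916  0.73330503  0.52416551] 462.535523349544 -0.1780148552847314
[ 0.41543367 -0.78223955  0.5551806 ] [-0.08470404 -0.82827343  0.55388479] 363.7880837052053 -0.052669914805875295
[0.50010625 0.06552836 0.37296755] [0.00250039 0.26149    0.96520295] 270.6435169098491 -0.03660582415805481
a.png
b.png
c.png
```

```bash
cd pics; python3 -c "
import cv2,numpy as np
a=cv2.imread('a.png');b=cv2.imread('b.png')
cv2.imwrite('ab.png',cv2.resize(np.vstack([a,b]),(800,1200))[:600]);cv2.imwrite('ab2.png',cv2.resize(b,(800,600)))"
```

```text
(no output)
```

View pics/ab.png

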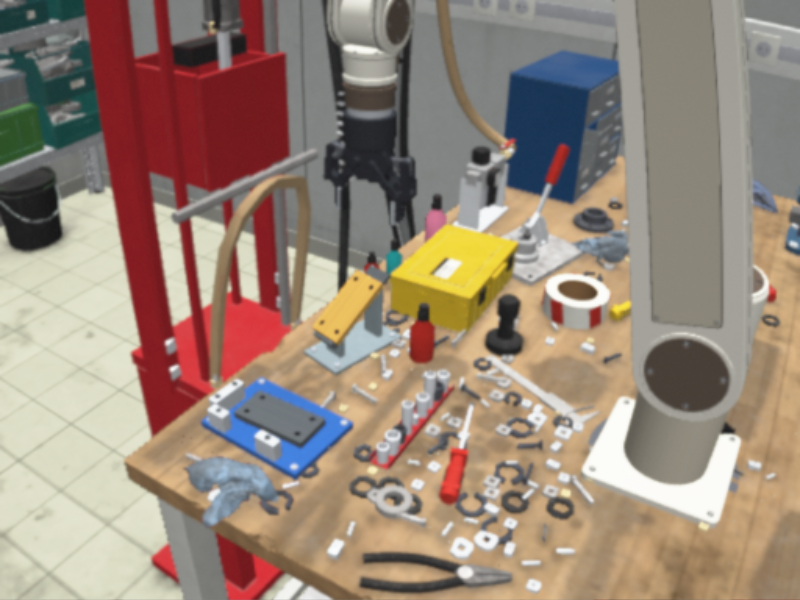

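View pics/ab2.png

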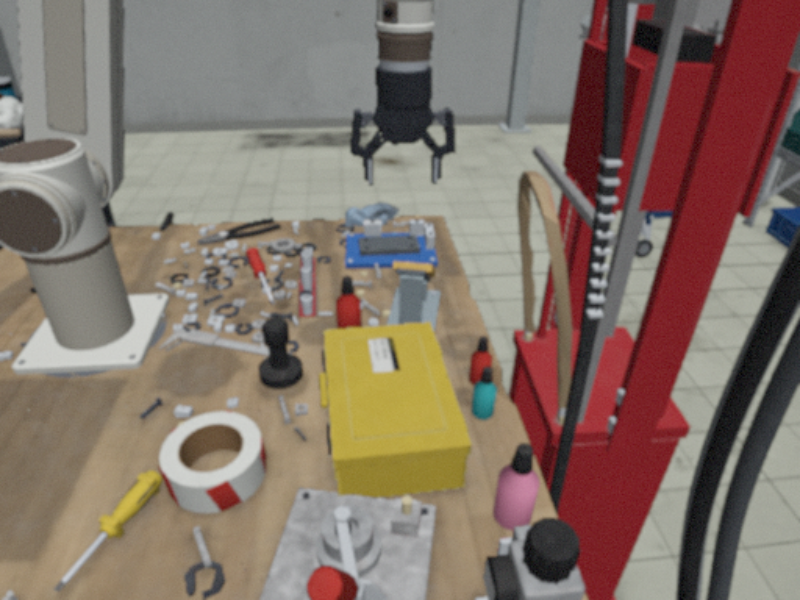

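View pics/c.png

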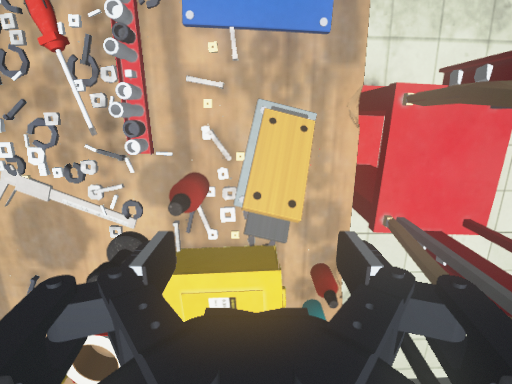

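The scene picture shows the blue jig with its dark plate at (275,420) and the brass plate on its stand at (350,320). In the wrist picture the brass plate is at (280,160), the jig's edge is at the top from (183,28) to (332,32), and image up is +y. In the side picture the small red bottle stands behind the case at (481,360). The larger red bottle is at (348,305). I'll go over the jig for a closer look.

move_arm([
  [[0.01,0.05,0,0,100],[0.02,0.1,0,0,100],[0.03,0.16,0,0,100],[0.03,0.19,0.0,0,100],[0.03,0.19,0.0,0,100]],
])

```text
clock: 0.78
eef_pos: [0.5295, 0.1922, 0.2304]
tool_rot: [0.706, 0.709, -0.001, -0.0]
ft_force: [0.3, -0.5, 0.3]
grip_width: 0.0855
grasp_force: 0.0
```

Run:
```python
from h import *
w=snap('wrist','d.png'); o=monitor.get_obs(); print(o['clock'],o['eef_pos'],R.from_quat(o['tool_rot']).as_matrix().round(3).tolist(),o['joint_pos'],o['grip_width'])
im=w['color']; hsv=cv2.cvtColor(im,cv2.COLOR_RGB2HSV)
def blobs(m,n,z):
    cs,_=cv2.findContours(m,cv2.RETR_EXTERNAL,cv2.CHAIN_APPROX_NONE)
    for c in sorted(cs,key=cv2.contourArea)[::-1][:n]:
        b=cv2.boxPoints(cv2.minAreaRect(c)); print(cv2.contourArea(c),b.round(1).tolist(),onz(w,b,z)[:,:2].round(4).tolist())
print('blue');blobs(cv2.inRange(hsv,(102,140,60),(125,255,255)),1,.012)
print('brass');blobs(cv2.inRange(hsv,(15,110,120),(24,200,255)),2,.09)
cv2.imwrite('pics/d2.png',cv2.resize(im[:,:,::-1],(800,600),interpolation=cv2.INTER_CUBIC))
```

```text
0.825 [0.5295533  0.19070074 0.23059854] [[-0.002, 1.0, -0.001], [1.0, 0.002, -0.001], [-0.001, -0.001, -1.0]] [ 3.45901980e-01  3.68028667e-01  1.79566707e-01  1.38382153e+00
 -4.51584763e-04  1.91455215e+00] 0.08536716494385795
blue
11454.0 [[162.60000610351562, 177.3000030517578], [167.6999969482422, 79.0999984741211], [307.5, 86.5], [302.29998779296875, 184.60000610351562]] [[0.4015, 0.1773], [0.4182, 0.3036], [0.5939, 0.2952], [0.5934, 0.1678]]
brass
2040.0 [[229.6999969482422, 307.5], [239.1999969482422, 260.0], [284.79998779296875, 269.20001220703125], [275.29998779296875, 316.70001220703125]] [[0.4978, 0.0301], [0.5105, 0.0961], [0.5641, 0.0843], [0.5546, 0.0168]]
```

View pics/d2.png

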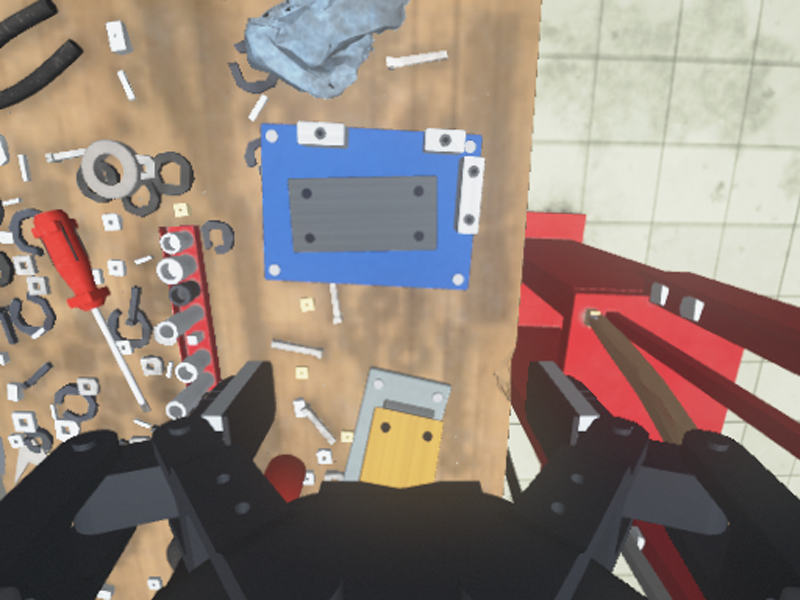

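The picture shows the jig's base corners at (262,124), (482,134), (468,290) and (265,281). The steel corners are at (288,179), (437,176), (437,250) and (293,252), with the fences above and to the right. The end of the brass plate is at the bottom. Next I'll turn these into poses.

```bash
cat >> h.py <<'E'
def fit(P,M):  # 2D rigid fit, model M -> world P: yaw, t
    P=np.array(P)[:,:2];M=np.array(M,float);p=P.mean(0);m=M.mean(0)
    H=(M-m).T@(P-p); a=np.arctan2(H[0,1]-H[1,0],H[0,0]+H[1,1]); r=np.array([[np.cos(a),-np.sin(a)],[np.sin(a),np.cos(a)]])
    return a,p-r@m,np.linalg.norm((M@r.T+p-r@m)-P,axis=1)
def quad(mask):
    c=max(cv2.findContours(mask,cv2.RETR_EXTERNAL,cv2.CHAIN_APPROX_NONE)[0],key=cv2.contourArea)
    return cv2.approxPolyDP(cv2.convexHull(c),6,True)[:,0]
E
python3 - <<'E'
from h import *
# wrist pic d, reuse: camera data of same pose
w=snap('wrist'); a=snap('scene')
s=512/800
h=lambda l:(np.array(l)+.5)*s-.5
J=onz(w,h([(262,124),(482,134),(468,290),(265,281)]),.012)
f=fit(J,[(-.09,.065),(.09,.065),(.09,-.065),(-.09,-.065)]);print('jig',f)
S=onz(w,h([(288,179),(437,176),(437,250),(293,252)]),.024)
g=fit(S,[(-.06,.03),(.06,.03),(.06,-.03),(-.06,-.03)]);print('steel',g)
Q=onz(w,h([(306,193),(418,191),(419,236),(310,238)]),.024);print('holes',Q[:,:2].round(4).tolist(), Q.mean(0))
r=np.array([[np.cos(f[0]),-np.sin(f[0])],[np.sin(f[0]),np.cos(f[0])]])
print('home',f[1]+r@[.012,.018],'steel in jig',(g[1]-f[1])@r,g[0]-f[0])
# brass via scene colour
for c,n in ((a,'scene'),(snap('side'),'side')):
    hsv=cv2.cvtColor(c['color'],cv2.COLOR_RGB2HSV); m=cv2.inRange(hsv,(14,110,100),(21,255,255)); q=quad(m); print(n,q.tolist())
    if n=='scene': print(quad(cv2.inRange(hsv,(102,140,60),(125,255,255))).tolist())
E
python3 -c "
import cv2
a=cv2.imread('pics/a.png')[160:310,120:320];cv2.imwrite('pics/e.png',cv2.resize(a,(800,600),interpolation=cv2.INTER_CUBIC))"
```

```text
jig (np.float64(-0.04566045569427999), array([0.50332209, 0.23354209]), array([0.00181114, 0.0010639 , 0.00100735, 0.00026471]))
steel (np.float64(0.017633748844138812), array([0.49963888, 0.23071736]), array([0.00081224, 0.00054522, 0.00036227, 0.00054538]))
holes [[0.4536, 0.2481], [0.5437, 0.2498], [0.545, 0.2137], [0.455, 0.2119]] [0.4992976  0.23086578 0.024     ]
home [0.51613118 0.2509756 ] steel in jig [-0.00355043 -0.00298991] 0.0632942045384188
scene [[229, 173], [245, 183], [215, 219], [200, 207]]
[[386, 38], [365, 128], [326, 118], [328, 48]]
side [[144, 286], [130, 288], [128, 275], [139, 273]]
```

View pics/e.png

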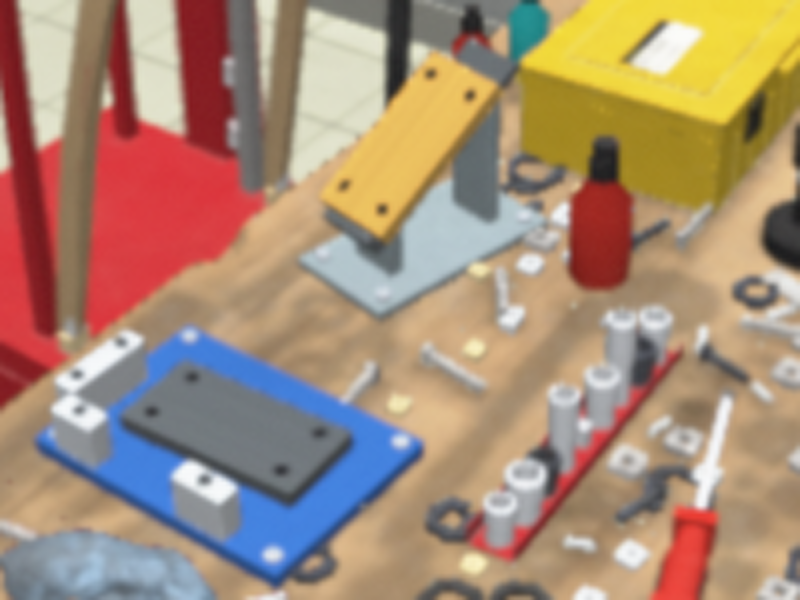

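The crop shows the brass holes at (431,74), (470,96), (344,186) and (382,210). The base of the large red bottle is at (600,280). The small red bottle is behind the stand's top at (470,40). Now I'll triangulate the brass holes.

Run:
```python
from h import *
w=snap('wrist'); a=snap('scene'); s=snap('side')
w['E']=np.array([0.50010625,0.06552836,0.37296755])
W=[(304,128),(272,121),(292,204),(257,196)]
S=[((x+.5)/4-.5+120,(y+.5)/4-.5+160) for x,y in [(344,186),(382,210),(431,74),(470,96)]]
d1=rays(w,W);d2=rays(a,S);P=[]
for u,v in zip(d1,d2):
    k=np.linalg.lstsq(np.c_[u,-v],a['E']-w['E'],rcond=None)[0]
    p=w['E']+k[0]*u;q=a['E']+k[1]*v;P.append((p+q)/2);print(P[-1].round(4),np.linalg.norm(p-q).round(4))
P=np.array(P);c=P.mean(0);up=(P[2]+P[3]-P[0]-P[1])/2;ac=(P[1]+P[3]-P[0]-P[2])/2
print('centre top',c,'up',up,np.linalg.norm(up),'slope',np.degrees(np.arctan2(up[2],np.hypot(*up[:2]))),'yaw',np.degrees(np.arctan2(up[1],up[0])),'across',ac,np.linalg.norm(ac),np.degrees(np.arctan2(ac[1],ac[0])))
print('big red',onz(a,[((600.5)/4-.5+120,280/4+160)],0))
# small red in side 800 -> 512 : base (481,383)
print('small',onz(s,[(481*.64,383*.64)],0))
```

```text
[0.5524 0.0529 0.0653] 0.0019
[0.5173 0.0607 0.0648] 0.0008
[ 0.535 -0.019  0.117] 0.0018
[ 0.5002 -0.0109  0.1162] 0.0016
centre top [0.52621576 0.02093909 0.0908195 ] up [-0.01725779 -0.07173606  0.05153676] 0.08999961909506608 slope 34.93404593750033 yaw -103.52679537995918 across [-0.03495797  0.00796443 -0.00059696] 0.035858726844580656 167.16544503459224
big red [[ 0.40901914 -0.02705826  0.        ]]
small [[ 0.60132128 -0.17432084  0.        ]]
```

move_arm([
  [[-0.02,-0.02,-0.03,-2.6,0],[-0.032,-0.02,-0.07,-2.6,0],[-0.032,-0.02,-0.11,-2.6,0],[-0.032,-0.02,-0.15,-2.6,0],[-0.032,-0.02,-0.17,-2.6,0]],
])

```text
clock: 1.75
eef_pos: [0.4966, 0.1686, 0.0592]
tool_rot: [0.723, 0.69, -0.001, -0.001]
ft_force: [-0.3, 0.2, 0.8]
grip_width: 0.0
grasp_force: 0.0
```

move_arm([
  [[0,0,-0.02,0,0],[0,0,-0.04,0,0],[0,0,-0.045,0,0],[0,0,-0.045,0,0]],
])

```text
clock: 2.25
eef_pos: [0.4981, 0.1696, 0.0165]
tool_rot: [0.723, 0.691, -0.0, -0.0]
ft_force: [-0.4, 0.5, 0.2]
grip_width: 0.0
grasp_force: 0.0
```

move_arm([
  [[0,0.01,0,0,0],[0,0.018,0,0,0],[0.001,0.025,0,0,0],[0.001,0.031,0,0,0],[0.002,0.036,0,0,0]],
])

```text
clock: 2.88
eef_pos: [0.4999, 0.2042, 0.0169]
tool_rot: [0.723, 0.691, -0.002, 0.002]
ft_force: [-0.9, -7.7, 6.0]
grip_width: -0.0001
grasp_force: 4.0
```

move_arm([
  [[0,0.003,0,0,0],[0,0.005,0,0,0],[0,0.007,0,0,0],[0,0.007,0,0,0]],
])

```text
clock: 3.38
eef_pos: [0.5, 0.2103, 0.0169]
tool_rot: [0.723, 0.69, -0.002, 0.003]
ft_force: [-0.4, -8.9, 6.4]
grip_width: -0.0
grasp_force: 4.7
```

move_arm([
  [[0,0.002,0,0,0],[0,0.004,0,0,0],[0,0.004,0,0,0]],
])

```text
clock: 3.75
eef_pos: [0.4991, 0.2115, 0.0169]
tool_rot: [0.724, 0.69, -0.004, 0.004]
ft_force: [-1.5, -16.2, 10.9]
grip_width: 0.0001
grasp_force: 8.2
```

move_arm([
  [[0,0.002,0,0,0],[0,0.003,0,0,0],[0,0.003,0,0,0]],
])

```text
clock: 4.12
eef_pos: [0.4984, 0.2125, 0.0168]
tool_rot: [0.724, 0.689, -0.006, 0.005]
ft_force: [-4.0, -20.5, 12.8]
grip_width: -0.0004
grasp_force: 10.7
```

move_arm([
  [[0,0.003,0,0,0],[0,0.005,0,0,0],[0,0.005,0,0,0],[0,0.005,0,0,0]],
])

```text
clock: 4.62
eef_pos: [0.4974, 0.2138, 0.0168]
tool_rot: [0.725, 0.689, -0.009, 0.007]
ft_force: [-4.9, -31.0, 18.7]
grip_width: 0.0002
grasp_force: 15.3
```

move_arm([
  [[0,-0.01,0,0,0],[0,-0.03,0,0,0],[-0.02,-0.03,0.04,0,0],[-0.07,0.0,0.05,0,0],[-0.1,0.02,0.05,0,0]],
])

```text
clock: 5.25
eef_pos: [0.3993, 0.246, 0.0675]
tool_rot: [0.723, 0.691, 0.001, -0.0]
ft_force: [0.0, -0.2, -0.5]
grip_width: -0.0001
grasp_force: 0.0
```

Run:
```python
from h import *
o=monitor.get_obs();w=snap('wrist');print(o['eef_pos'])
im=w['color'];cv2.imwrite('pics/f.png',cv2.resize(im[:,:,::-1],(800,600),interpolation=cv2.INTER_CUBIC))
```

```text
[0.39933708 0.24600505 0.06749986]
```

View pics/f.png

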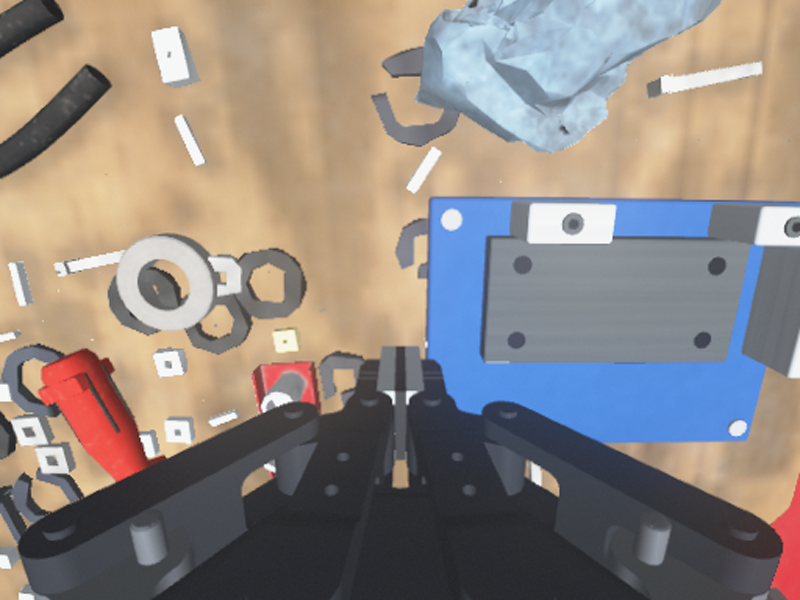

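The steel plate now lies against the side-fence blocks, with its top edge at row 238. A gap to the end fence remains at about (745,300). Next I'll push along +x.

move_arm([
  [[0.003,0.01,0,0,0],[0.003,0.01,-0.025,0,0],[0.003,0.01,-0.05,0,0],[0.003,0.01,-0.05,0,0]],
])

```text
clock: 5.8
eef_pos: [0.4027, 0.2542, 0.0146]
tool_rot: [0.723, 0.691, -0.002, -0.0]
ft_force: [-0.7, -1.2, -0.9]
grip_width: -0.0003
grasp_force: 0.0
```

move_arm([
  [[0.012,-0.0005,0,0,0],[0.022,-0.001,0,0,0],[0.029,-0.001,0,0,0],[0.035,-0.001,0,0,0],[0.037,-0.001,0,0,0]],
])

```text
clock: 6.42
eef_pos: [0.4334, 0.2544, 0.0174]
tool_rot: [0.722, 0.692, -0.004, -0.006]
ft_force: [-22.7, 1.7, 23.9]
grip_width: 0.0
grasp_force: 16.5
```

move_arm([
  [[0.003,0,0,0,0],[0.006,0,0,0,0],[0.008,0,0,0,0],[0.008,0,0,0,0]],
])

```text
clock: 6.92
eef_pos: [0.4424, 0.2539, 0.0174]
tool_rot: [0.722, 0.691, -0.004, -0.004]
ft_force: [-16.2, 0.5, 19.5]
grip_width: -0.0001
grasp_force: 13.5
```

move_arm([
  [[0.003,0,0.001,0,0],[0.006,0,0.001,0,0],[0.006,0,0.001,0,0]],
])

```text
clock: 7.3
eef_pos: [0.449, 0.2537, 0.0176]
tool_rot: [0.723, 0.691, -0.004, -0.004]
ft_force: [-13.7, 1.0, 12.6]
grip_width: -0.0001
grasp_force: 9.7
```

move_arm([
  [[0.002,0,0,0,0],[0.004,0,0,0,0],[0.004,0,0,0,0]],
])

```text
clock: 7.68
eef_pos: [0.4491, 0.2537, 0.0176]
tool_rot: [0.722, 0.692, -0.006, -0.006]
ft_force: [-23.5, -0.2, 20.6]
grip_width: -0.0002
grasp_force: 14.6
```

move_arm([
  [[0.003,0,0,0,0],[0.003,0,0,0,0],[-0.018,0,0,0,0],[-0.018,-0.02,0.04,0,0],[0.02,-0.06,0.04,0,0]],
])

```text
clock: 8.3
eef_pos: [0.4795, 0.1957, 0.0608]
tool_rot: [0.721, 0.693, 0.003, 0.001]
ft_force: [0.4, 1.1, -0.1]
grip_width: -0.0001
grasp_force: 0.0
```

move_arm([
  [[0.037,-0.02,0,0,0],[0.037,-0.02,-0.02,0,0],[0.037,-0.02,-0.04,0,0],[0.037,-0.01,-0.04,0,0],[0.037,0.005,-0.04,0,0]],
])

```text
clock: 8.93
eef_pos: [0.5159, 0.1999, 0.0182]
tool_rot: [0.723, 0.691, 0.001, 0.0]
ft_force: [0.8, 0.5, -0.6]
grip_width: 0.0002
grasp_force: 0.0
```

move_arm([
  [[0,0.007,0,0,0],[0,0.013,0,0,0],[0,0.017,0,0,0],[0,0.02,0,0,0],[0,0.02,0,0,0]],
])

```text
clock: 9.55
eef_pos: [0.5154, 0.2128, 0.0181]
tool_rot: [0.724, 0.689, -0.004, 0.005]
ft_force: [0.5, -18.1, 8.3]
grip_width: 0.0001
grasp_force: 8.5
```

move_arm([
  [[0,-0.03,0,0,100],[0,-0.05,0.05,0,100],[0,-0.06,0.1,0,100],[0.01,-0.06,0.15,0,100],[0.02,-0.06,0.19,0,100]],
])

```text
clock: 10.18
eef_pos: [0.5356, 0.1591, 0.2103]
tool_rot: [0.723, 0.691, 0.001, 0.001]
ft_force: [0.5, -0.7, 0.0]
grip_width: 0.0853
grasp_force: 0.0
```

Run:
```python
from h import *
o=monitor.get_obs();w=snap('wrist');print(o['eef_pos'],o['joint_pos'])
im=w['color'];cv2.imwrite('pics/g.png',cv2.resize(im[:330,110:550,::-1],(800,600),interpolation=cv2.INTER_CUBIC)); print(im.shape)
```

```text
[0.53557001 0.15913997 0.21031692] [2.88805259e-01 3.64181477e-01 1.21128889e-01 1.32481436e+00
 4.93775073e-05 1.90515196e+00]
(384, 512, 3)
```

View pics/g.png

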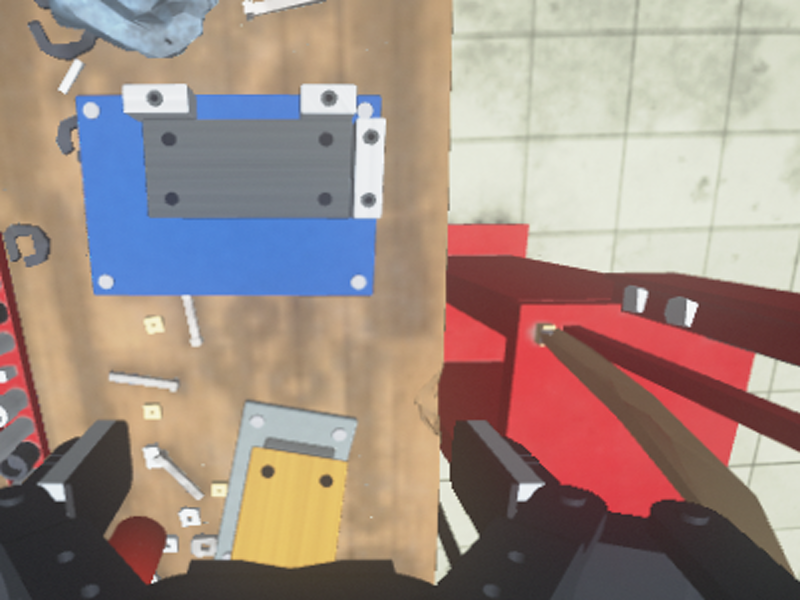

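The picture shows the steel plate against both side blocks (row 118) and the end fence (column 353). Next I'll grasp the brass plate.

move_arm([
  [[-0.003,-0.05,0,-5,100],[-0.006,-0.1,0,-10.7,100],[-0.01,-0.1415,0,-10.7,100],[-0.01,-0.1415,-0.04,-10.7,100],[-0.01,-0.1415,-0.07,-10.7,100]],
])

```text
clock: 10.85
eef_pos: [0.5247, 0.0169, 0.1365]
tool_rot: [0.785, 0.62, 0.0, 0.0]
ft_force: [-1.1, 0.9, -0.0]
grip_width: 0.0851
grasp_force: 0.0
```

Run:
```python
from h import *
o=monitor.get_obs();w=snap('wrist');s=snap('side');print(o['eef_pos'],o['tool_rot'])
a=cv2.resize(w['color'][184:384,130:390],(780,600));cv2.imwrite('pics/k.png',a[:,:,::-1])
```

```text
[0.5247081  0.01685005 0.13653721] [7.84730682e-01 6.19836828e-01 2.35631654e-04 9.25066788e-05]
```

View pics/k.png

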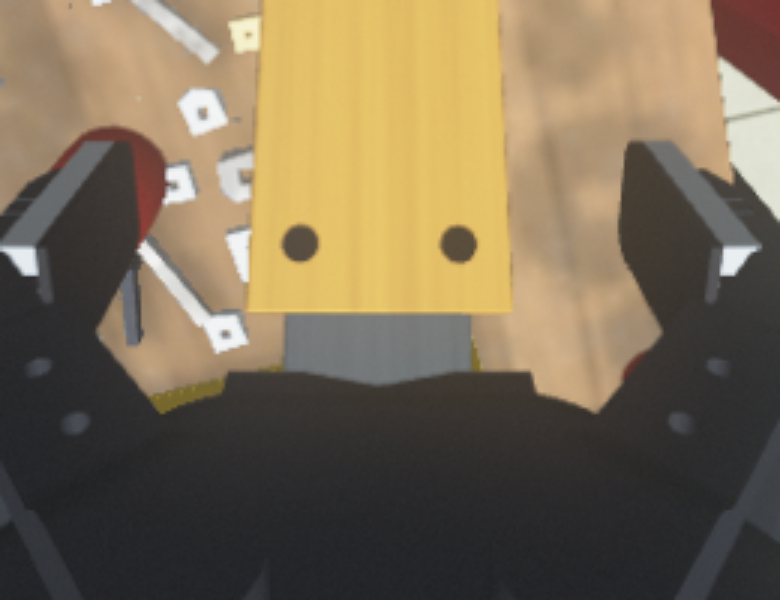

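The plate is centred and square between the fingers: its edges are at columns 250 and 510, the fingers at 130 and 625. I'll go down and grip.

move_arm([
  [[0,0,-0.03,0,100],[0,0,-0.06,0,100],[0,0,-0.075,0,100],[0,0,-0.075,0,60],[0,0,-0.075,0,40]],
])

```text
clock: 11.58
eef_pos: [0.5261, 0.0178, 0.0638]
tool_rot: [0.784, 0.621, 0.001, 0.001]
ft_force: [0.2, -0.4, -3.4]
grip_width: 0.059
grasp_force: 65.8
```

move_arm([
  [[0,0,0,0,40],[0,0,0,0,40],[0,0,0,0,40]],
])

```text
clock: 11.95
eef_pos: [0.526, 0.0177, 0.0636]
tool_rot: [0.784, 0.62, 0.001, 0.001]
ft_force: [0.3, 1.0, 5.6]
grip_width: 0.0587
grasp_force: 67.0
```

move_arm([
  [[0,0,0.03,0,40],[0,0,0.07,0,40],[0,0.02,0.1,9,40],[0,0.05,0.1,19,40],[0,0.09,0.1,29,40]],
])

```text
clock: 12.58
eef_pos: [0.5246, 0.1074, 0.1619]
tool_rot: [0.602, 0.798, -0.001, -0.0]
ft_force: [0.6, -0.3, -5.0]
grip_width: 0.0587
grasp_force: 67.2
```

move_arm([
  [[-0.004,0.03,0,10,40],[-0.008,0.06,0,20,40],[-0.012,0.09,0,30,40],[-0.016,0.12,0,40,40],[-0.018,0.139,0,50,40]],
])

```text
clock: 13.2
eef_pos: [0.5059, 0.2473, 0.1609]
tool_rot: [0.207, 0.978, -0.001, -0.001]
ft_force: [-0.3, -0.4, -4.4]
grip_width: 0.0589
grasp_force: 67.2
```

move_arm([
  [[0,0,-0.01,10,40],[0,0,-0.02,20,40],[0,0,-0.03,21.7,40],[0,0,-0.04,21.7,40],[0,0,-0.04,21.7,40]],
])

```text
clock: 13.82
eef_pos: [0.5061, 0.2459, 0.1209]
tool_rot: [0.023, 1.0, -0.001, -0.001]
ft_force: [-0.4, 0.5, -4.6]
grip_width: 0.059
grasp_force: 67.1
```

Run:
```python
from h import *
o=monitor.get_obs();w=snap('scene');s=snap('wrist');m=R.from_quat(o['tool_rot']).as_matrix();print(o['eef_pos'],np.degrees(np.arctan2(m[1,1],m[0,1])),o['grip_width'],o['ft_force'],o['joint_pos'])
a=np.hstack([cv2.resize(w['color'][170:330,100:260],(480,480)),cv2.resize(s['color'],(320,240)).repeat(1,0) if 0 else np.vstack([cv2.resize(s['color'],(320,240))]*2)]);cv2.imwrite('pics/l.png',a[:,:,::-1])
```

```text
[0.5060992  0.24587996 0.12087703] 87.3075589622573 0.05897414074327191 [-0.44363217  0.45985928 -4.64306043] [ 4.52296782e-01  4.34479293e-01 -1.36951233e-02  1.12557071e+00
 -8.61076073e-05  4.99290765e-01]
```

View pics/l.png

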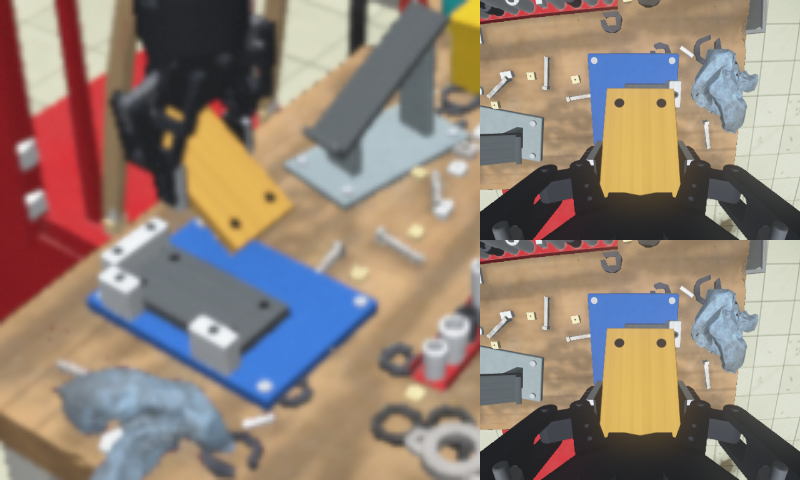

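The brass plate is held square over the jig, its low end on the robot's side, and the steel plate is still tight. I'll lower it so it pivots down.

move_arm([
  [[0.001,0.001,-0.03,0,40],[0.001,0.001,-0.06,0,40],[0.001,0.001,-0.075,0,40],[0.001,0.001,-0.08,0,40],[0.001,0.001,-0.085,0,40]],
])

```text
clock: 14.55
eef_pos: [0.5095, 0.2473, 0.0398]
tool_rot: [0.023, 1.0, -0.0, 0.002]
ft_force: [0.2, -3.6, 8.1]
grip_width: 0.0588
grasp_force: 67.8
```

move_arm([
  [[0,0,-0.003,0,40],[0,0,-0.006,0,40],[0,0,-0.009,0,40],[0,0,-0.009,0,40]],
])

```text
clock: 15.05
eef_pos: [0.5141, 0.2476, 0.0334]
tool_rot: [0.023, 1.0, 0.001, 0.007]
ft_force: [4.6, -4.8, 8.4]
grip_width: 0.0585
grasp_force: 67.1
```

move_arm([
  [[-0.004,0,-0.002,0,40],[-0.007,0,-0.004,0,40],[-0.009,0,-0.007,0,40],[-0.009,0,-0.01,0,40],[-0.009,0,-0.01,0,40]],
])

```text
clock: 15.68
eef_pos: [0.5056, 0.2502, 0.0242]
tool_rot: [0.023, 1.0, 0.004, 0.007]
ft_force: [3.9, 0.3, 9.2]
grip_width: 0.0587
grasp_force: 66.2
```

Run:
```python
from h import *
o=monitor.get_obs();w=snap('scene');s=snap('side');print(o['eef_pos'],o['ft_force'])
a=np.hstack([cv2.resize(w['color'][190:310,110:230],(400,400)),cv2.resize(s['color'][100:200,190:290],(400,400))]);cv2.imwrite('pics/m.png',a[:,:,::-1])
```

```text
[0.50559956 0.25021321 0.02415067] [3.87445334 0.26373238 9.15572002]
```

View pics/m.png

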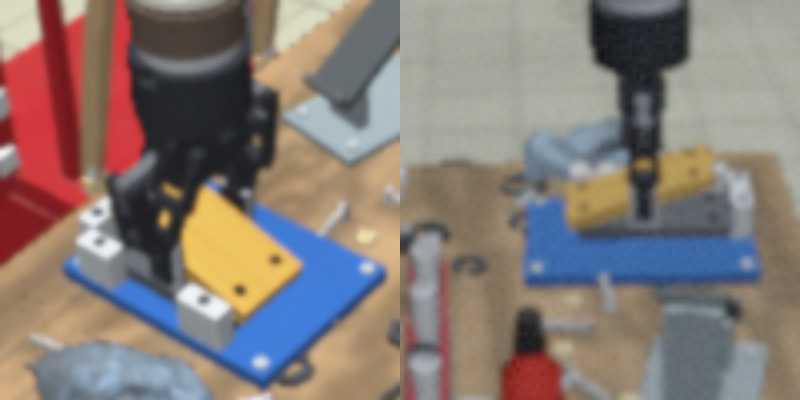

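The brass plate is tilted about 14 degrees, its low end on the steel at the robot's side and its high end clear of the end fence. I'll lower it slightly more and release. That was my tenth picture, so from here I go by numbers only.

move_arm([
  [[-0.001,-0.001,-0.002,0,40],[-0.002,-0.002,-0.004,0,40],[-0.002,-0.002,-0.004,0,40]],
])

```text
clock: 16.15
eef_pos: [0.5042, 0.2492, 0.0204]
tool_rot: [0.023, 1.0, 0.004, 0.007]
ft_force: [4.0, 2.9, 9.1]
grip_width: 0.0591
grasp_force: 66.1
```

move_arm([
  [[0,0,0,0,100],[0,0,0.002,0,100],[0,0,0.01,0,100],[0,0,0.04,0,100],[0,0,0.08,0,100]],
])

```text
clock: 16.77
eef_pos: [0.4959, 0.245, 0.0943]
tool_rot: [0.023, 1.0, -0.001, -0.001]
ft_force: [0.3, 0.1, 0.2]
grip_width: 0.0855
grasp_force: 0.0
```

move_arm([
  [[-0.03,-0.03,0.05,0,100],[-0.07,-0.07,0.1,0,60],[-0.1,-0.08,0.1,0,0],[-0.1,-0.08,0.1,0,0]],
])

```text
clock: 17.27
eef_pos: [0.3952, 0.1645, 0.196]
tool_rot: [0.023, 1.0, 0.0, 0.001]
ft_force: [-0.7, -0.1, 0.2]
grip_width: 0.0322
grasp_force: 0.0
```

```bash
cat > look.py <<'E'
from h import *
o=monitor.get_obs();a=snap('scene');w=snap('wrist')
m=R.from_quat(o['tool_rot']).as_matrix();print(o['clock'],o['eef_pos'],np.degrees(np.arctan2(m[1,1],m[0,1])))
f=-0.04566;t=np.array([.50332,.23354]);r=np.array([[np.cos(f),-np.sin(f)],[np.sin(f),np.cos(f)]])
for n,c in (('scene',a),('wrist',w)):
    hsv=cv2.cvtColor(c['color'],cv2.COLOR_RGB2HSV); mk=cv2.inRange(hsv,(14,110,100),(23,255,255))
    if n=='scene': mk[:,:120]=0; mk[:,232:]=0; mk[:195]=0
    cs=cv2.findContours(mk,cv2.RETR_EXTERNAL,cv2.CHAIN_APPROX_NONE)[0]; k=max(cs,key=cv2.contourArea)
    q=cv2.approxPolyDP(k,5,True)[:,0]; P=onz(c,q,.036)[:,:2]
    print(n,cv2.contourArea(k),q.tolist(),'jig mm',((P-t)@r*1000).round(1).tolist())
    holes=[cv2.minEnclosingCircle(x) for x in cv2.findContours(cv2.inRange(hsv,(0,0,0),(180,255,75)),cv2.RETR_LIST,cv2.CHAIN_APPROX_NONE)[0]]
    hp=[h[0] for h in holes if h[1]<9 and cv2.pointPolygonTest(cv2.convexHull(k),h[0],True)>1.5]
    if hp: print('holes',((onz(c,hp,.036)[:,:2]-t)@r*1000).round(1).tolist())
E
python3 look.py
```

```text
17.275 [0.39517759 0.16446276 0.19596955] 87.36375829609263
scene 959.5 [[144, 260], [181, 285], [200, 270], [162, 249]] jig mm [[60.1, 38.6], [-59.1, 50.1], [-61.4, -10.0], [54.4, -14.2]]
wrist 2088.0 [[306, 212], [304, 233], [322, 262], [339, 265], [350, 255], [354, 213]] jig mm [[-60.2, -14.1], [-33.2, -15.1], [6.3, 9.5], [10.7, 31.3], [-3.2, 43.9], [-58.8, 43.3]]
```

move_arm([
  [[0.05,0.01,0,0,0],[0.1,0.015,-0.02,0,0],[0.111,0.015,-0.07,0,0],[0.111,0.015,-0.12,0,0],[0.111,0.015,-0.15,0,0]],
])

```text
clock: 18.0
eef_pos: [0.507, 0.1803, 0.04]
tool_rot: [0.023, 1.0, -0.001, -0.003]
ft_force: [-0.3, 0.7, 1.4]
grip_width: -0.0002
grasp_force: 0.0
```

move_arm([
  [[0,0.005,-0.014,0,0],[0,0.015,-0.016,0,0],[0,0.022,-0.016,0,0],[0,0.026,-0.016,0,0],[0,0.03,-0.016,0,0]],
])

```text
clock: 18.62
eef_pos: [0.5088, 0.2109, 0.0296]
tool_rot: [0.023, 1.0, 0.0, 0.001]
ft_force: [-0.1, -3.5, 3.7]
grip_width: -0.0002
grasp_force: 2.0
```

move_arm([
  [[0,0.002,0,0,0],[0,0.004,0,0,0],[0,0.006,0,0,0],[0,0.006,0,0,0]],
])

```text
clock: 19.12
eef_pos: [0.5089, 0.2142, 0.0296]
tool_rot: [0.024, 1.0, -0.002, 0.001]
ft_force: [-0.1, -6.8, 6.9]
grip_width: 0.0
grasp_force: 4.6
```

move_arm([
  [[0,0.002,0,0,0],[0,0.004,0,0,0],[0,0.004,0,0,0]],
])

```text
clock: 19.5
eef_pos: [0.5089, 0.2173, 0.0295]
tool_rot: [0.024, 1.0, -0.003, 0.001]
ft_force: [1.3, -9.1, 8.8]
grip_width: 0.0003
grasp_force: 6.5
```

move_arm([
  [[0,0.002,0,0,0],[0,0.004,0,0,0],[0,0.004,0,0,0]],
])

```text
clock: 19.88
eef_pos: [0.5089, 0.2176, 0.0295]
tool_rot: [0.025, 1.0, -0.007, 0.001]
ft_force: [0.9, -18.7, 10.9]
grip_width: 0.0002
grasp_force: 10.5
```

move_arm([
  [[0,0.002,0,0,0],[0,0.004,0,0,0],[0,0.004,0,0,0]],
])

```text
clock: 20.25
eef_pos: [0.5089, 0.2178, 0.0296]
tool_rot: [0.026, 1.0, -0.01, 0.002]
ft_force: [0.1, -27.5, 14.2]
grip_width: -0.0002
grasp_force: 17.6
```

move_arm([
  [[0,-0.03,0,0,0],[-0.02,-0.04,0.04,0,0],[-0.06,-0.02,0.05,0,0],[-0.1,0.02,0.05,0,0],[-0.1,0.028,0.03,0,0]],
])

```text
clock: 20.88
eef_pos: [0.4068, 0.2589, 0.06]
tool_rot: [0.021, 1.0, 0.002, 0.001]
ft_force: [-0.4, 0.9, 0.7]
grip_width: 0.0
grasp_force: 0.0
```

move_arm([
  [[0,0,-0.02,0,0],[0,0,-0.031,0,0],[0.005,0,-0.031,0,0],[0.012,0,-0.031,0,0],[0.018,-0.001,-0.031,0,0]],
])

```text
clock: 21.5
eef_pos: [0.4275, 0.2558, 0.0281]
tool_rot: [0.023, 1.0, 0.001, 0.001]
ft_force: [1.0, -0.1, 0.3]
grip_width: 0.0001
grasp_force: 0.0
```

move_arm([
  [[0.005,0,0.001,0,0],[0.009,0,0.001,0,0],[0.013,0,0.001,0,0],[0.016,-0.001,0.001,0,0],[0.018,-0.001,0.001,0,0]],
])

```text
clock: 22.12
eef_pos: [0.441, 0.2543, 0.0282]
tool_rot: [0.022, 1.0, -0.0, -0.003]
ft_force: [-8.1, 0.8, 5.8]
grip_width: -0.0002
grasp_force: 4.1
```

move_arm([
  [[0.002,0,0,0,0],[0.004,0,0,0,0],[0.004,0,0,0,0]],
])

```text
clock: 22.5
eef_pos: [0.4442, 0.2542, 0.0281]
tool_rot: [0.022, 1.0, -0.0, -0.004]
ft_force: [-9.2, 1.0, 8.2]
grip_width: -0.0002
grasp_force: 4.6
```

move_arm([
  [[0.002,0,0,0,0],[0.004,0,0,0,0],[0.004,0,0,0,0]],
])

```text
clock: 22.88
eef_pos: [0.4443, 0.2542, 0.028]
tool_rot: [0.021, 1.0, -0.0, -0.007]
ft_force: [-18.3, 1.3, 15.2]
grip_width: 0.0002
grasp_force: 9.1
```

move_arm([
  [[0.002,0,0,0,0],[0.004,0,0,0,0],[0.004,0,0,0,0]],
])

```text
clock: 23.25
eef_pos: [0.4444, 0.2541, 0.0279]
tool_rot: [0.021, 1.0, 0.0, -0.011]
ft_force: [-26.4, 1.4, 23.1]
grip_width: -0.0001
grasp_force: 13.7
```

Tight against the end fence. I'll push once more in y, then step back and measure.

move_arm([
  [[-0.025,0,0,0,0],[-0.025,-0.03,0.04,0,0],[0.0,-0.07,0.05,0,0],[0.055,-0.07,0.04,0,0],[0.066,-0.066,0.02,0,0]],
])

```text
clock: 23.88
eef_pos: [0.5272, 0.1883, 0.0499]
tool_rot: [0.024, 1.0, 0.001, 0.004]
ft_force: [-0.1, 0.7, -1.2]
grip_width: -0.0002
grasp_force: 0.0
```

move_arm([
  [[0,0,-0.018,0,0],[0,0.01,-0.018,0,0],[0,0.018,-0.018,0,0],[0,0.024,-0.018,0,0],[0,0.028,-0.018,0,0]],
])

```text
clock: 24.5
eef_pos: [0.5224, 0.2165, 0.0312]
tool_rot: [0.022, 1.0, -0.001, 0.001]
ft_force: [0.8, -7.7, 5.0]
grip_width: 0.0001
grasp_force: 3.5
```

move_arm([
  [[0,0.003,0,0,0],[0,0.006,0,0,0],[0,0.006,0,0,0],[0,0.006,0,0,0]],
])

```text
clock: 25.0
eef_pos: [0.5222, 0.2169, 0.0312]
tool_rot: [0.025, 1.0, -0.005, 0.001]
ft_force: [-0.8, -15.1, 7.5]
grip_width: -0.0003
grasp_force: 7.5
```

move_arm([
  [[0,-0.02,0,0,0],[0,-0.05,0.03,0,0],[0,-0.08,0.08,0,0],[-0.05,-0.08,0.14,0,0],[-0.1,-0.08,0.19,0,0]],
])

```text
clock: 25.62
eef_pos: [0.438, 0.1421, 0.2049]
tool_rot: [0.023, 1.0, 0.001, 0.001]
ft_force: [0.4, 0.4, 1.0]
grip_width: 0.0
grasp_force: 0.0
```

move_arm([
  [[-0.03,0,0,-10,0],[-0.03,0.02,0.0,-20,0],[0,0.02,0,-30,0],[0,0.02,0,-40,0],[0.02,0.02,0,-50,0]],
])

```text
clock: 26.25
eef_pos: [0.4579, 0.1626, 0.2034]
tool_rot: [0.445, 0.895, 0.0, -0.0]
ft_force: [0.6, -0.7, 0.7]
grip_width: 0.0002
grasp_force: 0.0
```

move_arm([
  [[0.02,0,0,-10,0],[0.05,0,0,-20,0],[0.07,0,0,-30,0],[0.07,0,0,-40,0],[0.07,0,0,-40,0]],
])

```text
clock: 26.88
eef_pos: [0.5285, 0.1624, 0.203]
tool_rot: [0.722, 0.692, 0.0, -0.0]
ft_force: [0.3, -0.4, 0.1]
grip_width: 0.0
grasp_force: 0.0
```

```bash
cat >> look.py <<'E'
b=cv2.inRange(cv2.cvtColor(w['color'],cv2.COLOR_RGB2HSV),(102,140,60),(125,255,255)); q=quad(b); print('blue',q.tolist(),((onz(w,q,.012)[:,:2]-t)@r*1000).round(1).tolist())
E
python3 look.py
```

```text
26.875 [0.52848617 0.16237545 0.20303031] -2.4929496837722436
scene 930.5 [[141, 258], [153, 272], [181, 283], [194, 272], [157, 247]] jig mm [[70.5, 37.8], [16.1, 55.6], [-55.2, 45.5], [-55.1, 2.7], [68.8, -12.6]]
wrist 5986.0 [[185, 65], [188, 121], [293, 121], [295, 66]] jig mm [[-47.4, 49.3], [-47.4, -8.8], [69.4, -8.5], [69.5, 48.5]]
blue [[154, 54], [176, 54], [305, 131], [303, 164], [162, 163]] [[-88.2, 65.4], [-63.0, 65.2], [87.6, -20.5], [87.1, -60.9], [-89.0, -60.2]]
```

Run:
```python
from h import *
c=snap('wrist')['color']; s=snap('scene')['color']
print('left',c[93,176:190].tolist());print('below',c[114:130,240].tolist());print('right',c[93,288:306].tolist());print('top L',c[58:70,205].tolist());print('top gap',c[50:70,240].tolist())
```

```text
left [[93, 137, 217], [94, 136, 216], [94, 137, 216], [94, 135, 216], [95, 138, 217], [95, 138, 217], [96, 137, 218], [96, 137, 217], [95, 136, 216], [126, 142, 202], [229, 191, 112], [235, 201, 116], [235, 200, 114], [235, 200, 115]]
below [[237, 202, 114], [237, 202, 115], [237, 202, 115], [235, 200, 115], [236, 201, 115], [238, 203, 116], [238, 204, 118], [235, 199, 115], [210, 178, 158], [105, 136, 213], [106, 137, 213], [106, 137, 214], [104, 136, 213], [103, 136, 213], [103, 135, 213], [103, 135, 213]]
right [[240, 211, 119], [240, 210, 117], [240, 210, 118], [240, 210, 118], [240, 209, 117], [240, 209, 117], [241, 212, 118], [178, 150, 106], [124, 116, 109], [215, 217, 220], [237, 238, 239], [238, 239, 240], [238, 239, 240], [239, 240, 241], [239, 240, 240], [238, 239, 240], [236, 237, 238], [235, 236, 237]]
top L [[233, 234, 236], [234, 235, 237], [235, 236, 237], [235, 237, 239], [233, 235, 237], [209, 215, 219], [148, 135, 118], [216, 177, 113], [238, 205, 117], [238, 205, 118], [239, 208, 118], [239, 210, 119]]
top gap [[205, 173, 139], [205, 174, 140], [198, 170, 145], [115, 132, 177], [102, 135, 210], [104, 138, 214], [104, 137, 213], [104, 136, 213], [105, 138, 214], [105, 138, 214], [106, 139, 214], [106, 139, 214], [106, 138, 214], [107, 140, 215], [121, 139, 188], [209, 176, 133], [238, 205, 115], [238, 206, 115], [239, 207, 116], [240, 208, 117]]
```

```bash
python3 -c "
from workcell import job
print(job.job_done())"
```

```text
the job is handed in; nothing more can be done
None
```

I handed the job in at about 27 s of the 70 s: both plates were pushed until the fences stopped them and the brass lies flush on the steel as far as the last image shows. The arm never went near the small red bottle. The hand-in returned no verdict.

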